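# Release the ratchet and clamp the glued box

### The job

The freshly glued wooden box lies loose in the bench clamp. Lift the yellow pawl clear of the ratchet wheel and throw it right over so that it stays back, then turn the wheel backward (clockwise from above) by its red crank knob, slowly, until the jaw has pushed the box up against the wooden fence and grips it snugly, stopping as soon as you feel it bite. Do not force the wheel against the pawl, do not crush the box, leave the other things on the table alone, and let go of everything at the end.

Things in the scene. Friction and masses are not known exactly. Their poses are not given: they have to be found in the camera images.
- clamp: The fixed bench clamp: blue base plate 190 x 375 mm, 12 mm thick. Origin on the table under the wheel's axle; z up; the jaw closes towards +y. The plate spans x -95..95, y -100..275 mm. Nothing on it stands higher than 60 mm except the crank post (top at 119 mm) and the lifted pawl.
- wheel: Grey flat ratchet wheel, 151 mm across, 14 upright steel teeth on its rim (tops 45 mm above the table). Origin on its vertical axle at table height. Backward = clockwise from above, drives the jaw to clamp +y, 20 mm per rad. Stiff: about 8 N at the knob turns it slowly (10 N at 1 rad/s), it stays where left. With the pawl down it goes back only a few mm. Clamping takes 1.2 to 2.4 rad backward.
- knob: Red upright crank knob on the wheel, 22 mm in diameter, 50 mm tall, 55 mm from the axle; origin at its middle, 90 mm above the table. It spins freely on its post, so a gripper need not turn with the crank. At the start it stands about 150 degrees counter-clockwise from clamp +x (in the -x +y quarter).
- pawl: Yellow bar, 85 x 14 mm. Origin on its level hinge (along y), at (-75, -68.5, 44) mm in the clamp frame; when down its axes are the clamp's, +x to the nose (73 mm out) that sits between the teeth. Swing the nose up and over to clamp -x: past upright it falls over by its weight and rests 2.1 rad from down; let go earlier it falls back. About 0.14 kg.
- pawl_grip: Red sleeve on the pawl: level rod along y, 12 mm in diameter, 42 mm long, on the side away from the wheel; spins freely. Origin at its middle, in the pawl frame (45, -34, 14) mm, so 47 mm from the hinge axis; when the pawl is down it is 58 mm above the table with only the base plate or table below. Can be pinched from above, fingers closing along clamp x.
- jaw: Blue sliding jaw with a cork face, 100 mm wide, its top 51 mm above the table, driven by the wheel along clamp y. Its frame is parallel to the clamp's and its cork face lies at y = +120 mm in its own frame. It pushes the box when the wheel is turned back; Pushing the loose box adds little force; once the box meets the fence the force climbs steeply, and each 1 N more at the crank knob gives about 2.7 N more at the jaw.
- box: Small open wooden box, 70 (x) x 60 (y) x 45 (z) mm, 0.25 kg, loose on the base plate between jaw and a brown wooden fence (fixed block 40 mm tall, 8 to 37 mm beyond the box in clamp +y, its place differs and is not measured: feel for it). Origin at the centre of its underside. A squeeze of 10 to 40 N is snug, over 70 N crushes it.
- tin: Bystander: metal tin, 72 mm across, 100 mm tall. Origin under its centre.
- jar: Bystander: glass jar, 64 mm across, 85 mm tall. Origin under its centre.
- coaster: Bystander: round wooden coaster, 90 mm across, 12 mm thick. Origin under its centre.
- mallet: Bystander: hand hammer lying on the table.
Not all that is in view belongs to the job. Leave any purple look-alike of the box alone.

How it is judged:
By the outcome, as a careful person would: the job done as asked, in the order asked, and still so for the second after the job is handed in, with the robot touching nothing.
It also fails if it takes over 69 s, if anything falls off the work surface, if the arm or the gripper's body presses on something with over 40 N, if the wrist force passes 120 N, or if a joint passes its speed limit or range.

### The arm

A 6-joint arm with a two-finger parallel gripper is mounted at the origin on the work surface. World frame = base frame: x ahead of the robot, y to its left, z up, the work surface at z = 0. Lengths are in mm, angles in rad, forces in N, time in s.
With the tool pointing down it reaches from about 300 to 775 mm from the base axis. Payload 14.6 kg.
Tool frame: the origin (TCP) lies midway between the tips of the shut fingers; the grasp point (between the pads) lies 19 mm behind it (pinch_z is the distance from the TCP to the grasp point, in mm); z points along the fingers, y is the direction in which the jaws open and shut (so a half turn about z gives the same grasp; the last joint's range is limited). The gripper opens to 94 mm and grips with 3 to 60 N. Pads are 16 mm wide; open, the fingers measure 119 mm over their backs; the gripper's body (75 mm by 177 mm) begins 78 mm behind the grasp point.
Start: joints at [-0.067, 0.3, 1.521, -0, 1.321, -0.067], TCP at [549.99, -0.002, 205.446] pointing down, gripper open.
Joint ranges: [-3.03, 3.03], [-0.79, 2.21], [0.23, 2.52], [-1.04, 4.18], [0, 3.07], [-2.55, 2.55]. Speed limits (rad/s): [2.22, 2.22, 2.57, 3.14, 3.14, 3.14].

### API

Orientations are given as [roll, pitch, yaw] about the fixed x, y, z axes, in that order (R = Rz(yaw) Ry(pitch) Rx(roll)).
In Python, from cell import read_state, camera, sign_off, pinch_z gives the robot as it stands. The module is installed in compiled form; this text tells all that it offers.
- The arm moves only by the tool servo_tool, never from a script. Its argument "series" is a list of rows, each a list of 6 numbers: the shift along the tool's x, y, z in cm, then the turn, a rotation vector about the tool's x, y, z in rad. In form: [[tx, ty, tz, rx, ry, rz], ...]. A call has exactly 10 rows; each row is the pose to reach, as a shift and turn from the pose commanded when the call began, along the tool's axes at that moment; what a row does not reach only later rows make up. A row lasts 1/12 s, in which the tool goes at most 41.7 mm and 7.16 degrees, less where a joint would pass 70% of its speed; a pose out of reach is approached as far as the arm can. A call with a gripper value outside its range is refused whole. "gripper" is the finger opening in cm, from 0 to 9.4, set as the call begins (left out, the last holds). The fingers move at their own pace and stop on an object; "grip_force" is the grip in N (left out, the last holds). Time passes only in rows, so rows that repeat a pose let the fingers close, or fill a call up. It gives the time, the measured TCP pose, the force and the opening at its end, in the units of the state.
- read_state(): the state, without advancing time (a new reading comes with each control period).
- camera(name): name is "scene" or "side" or "wrist"; returns a dict with "pixels" (420x560x3 uint8, red, green, blue), "fx", "fy", "cx", "cy" (pixels), "k1" (the pictures are not rectified: a ray, as slopes to the right and down, at radius r is drawn at 1 + k1 r^2 times it, then the intrinsics apply), "pose" (4x4, takes a point from camera to world coordinates); the wrist camera has in their place "mount" (4x4, takes a point from camera to tool coordinates, whose origin is the TCP and whose axes are the flange's). Camera axes: x right, y down, z forward; pixel columns grow to the right and rows downward; lengths in mm; the calibration is good to about 2 mm. A picture is of the moment at which its call begins: read the wrist's pose just before it. There is no depth.
- sign_off(): hands the job in, once; it reports no verdict.
The state is a dict: "clock": time; "joints": joint angles; "qd": joint speeds; "effort": joint torques, N m; "eef_pos": TCP position; "eef_rot": TCP orientation; "wrist_force": force on the tool from outside, world axes, zero at the start; "moment": the same for the moment, N m; "finger_gap": finger opening in mm.
Only numpy, scipy, OpenCV 4.12 (cv2) and the standard library are available. Lean on these libraries where they do the work, as an engineer would, in place of code of your own. Each camera call takes 0.05 s, during which the arm holds its last target.

## Working session

There is one attempt and no reset: what is moved stays moved. The work goes in short steps, Python scripts to look and compute and a tool call to move; the robot and the scene stay as the last step left them, time stands still between calls to the robot, and variables do not carry over. Pictures are saved under pics/ and viewed, and the job is handed in when it is done.

Besides the shell and the picture viewer there is one more tool, called after "Emit:" as name([rows], argument=value, ...), one row to a line, values as JSON. servo_tool: Moves the arm, as the interface text tells. Its arguments: {"type":"object","properties":{"series":{"type":"array"},"gripper":{"type":"number"},"grip_force":{"type":"number"}},"required":["series"]}

```bash
mkdir -p pics; ls; python3 - <<'E'
from cell import read_state, camera, pinch_z
import cv2,numpy as np
print(pinch_z, read_state())
for n in ["scene","side","wrist"]:
    c=camera(n); cv2.imwrite(f"pics/{n}0.png",c["pixels"][:,:,::-1])
    print(n,{k:(np.round(v,4).tolist() if not np.isscalar(v) else v) for k,v in c.items() if k!="pixels"})
    np.save(f"{n}0.npy",c,allow_pickle=True)
E
```

```text
pics
18.8 {'clock': 0.0, 'joints': array([-6.66089236e-02,  3.00448787e-01,  1.52158045e+00,  7.22930845e-06,
        1.32074005e+00, -6.66182023e-02]), 'qd': array([ 0.00073615,  0.00031302, -0.00060967,  0.00048352,  0.0024442 ,
       -0.00041951]), 'effort': array([-1.53750298e-03, -5.31805658e+01, -3.52735734e+01,  7.07558286e-02,
        2.43994006e-02, -4.79655944e-05]), 'eef_pos': array([5.49726767e+02, 1.22851729e-02, 2.04898850e+02]), 'eef_rot': array([-3.14041910e+00, -8.53139702e-05,  1.57080376e+00]), 'wrist_force': array([-0.07522103,  0.0480974 ,  0.82454681]), 'moment': array([-0.0558093 , -0.01283018,  0.01526603]), 'finger_gap': 93.89829287761215}
scene {'fx': 501.72203228303846, 'fy': 501.72203228303846, 'cx': 274.0389041940652, 'cy': 200.66878244925346, 'k1': 0.014317061309922803, 'pose': [[-0.7159, 0.5947, -0.3659, 969.0042], [0.6982, 0.6162, -0.3644, 502.3005], [0.0087, -0.5164, -0.8563, 1303.7503], [0.0, 0.0, 0.0, 1.0]]}
side {'fx': 482.4862020400455, 'fy': 482.4862020400455, 'cx': 277.0574674895894, 'cy': 196.4496552479666, 'k1': -0.11197202344148878, 'pose': [[0.9955, -0.0408, 0.0858, 368.6603], [-0.0941, -0.5485, 0.8309, -969.4068], [0.0131, -0.8352, -0.5498, 734.4038], [0.0, 0.0, 0.0, 1.0]]}
wrist {'fx': 332.0329039506869, 'fy': 332.0329039506869, 'cx': 280.5008667633559, 'cy': 215.8076920965187, 'k1': 0.020006947872002176, 'mount': [[0.0, -0.9675, -0.2531, 74.6139], [1.0, -0.0002, 0.0007, 0.814], [-0.0008, -0.2531, 0.9675, -177.4773], [0.0, 0.0, 0.0, 1.0]]}
```

View pics/scene0.png

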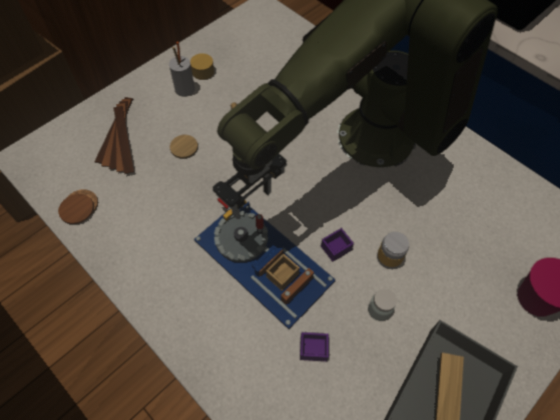

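View pics/side0.png

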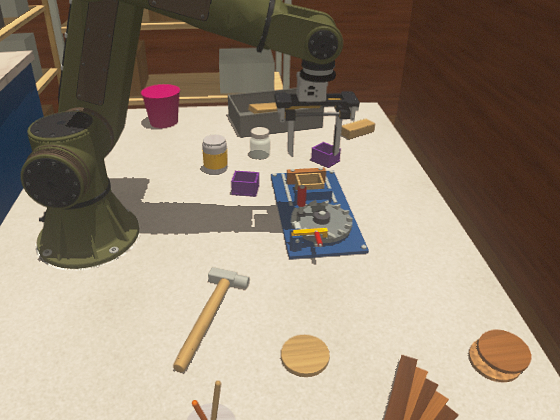

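View pics/wrist0.png

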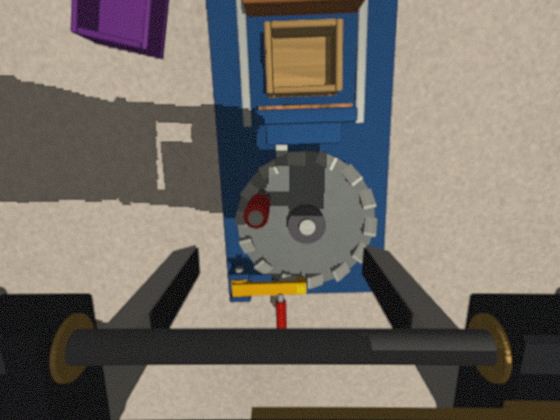

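The wrist picture shows the clamp well: hub at about (307,227), knob top (256,218), yellow pawl (270,288), red sleeve (281,313), box (304,57), with the fence at the top edge. Next I measure these.

```bash
cat > h.py <<'E'
import numpy as np,cv2
from scipy.spatial.transform import Rotation as R
def wpose(st,c):
    T=np.eye(4);T[:3,:3]=R.from_euler('xyz',st["eef_rot"]).as_matrix();T[:3,3]=st["eef_pos"];return T@np.array(c["mount"])
def ray(c,T,uv):
    K=np.array([[c["fx"],0,c["cx"]],[0,c["fy"],c["cy"]],[0,0,1.]])
    p=cv2.undistortPoints(np.array(uv,float).reshape(-1,1,2),K,np.array([c["k1"],0,0,0,0.])).reshape(-1,2)
    d=np.c_[p,np.ones(len(p))]@T[:3,:3].T
    return T[:3,3],d
def plane(c,T,uv,z):
    o,d=ray(c,T,uv); return o+d*((z-o[2])/d[:,2])[:,None]
def proj(c,T,P):
    K=np.array([[c["fx"],0,c["cx"]],[0,c["fy"],c["cy"]],[0,0,1.]])
    Ti=np.linalg.inv(T)
    return cv2.projectPoints(np.array(P,float).reshape(-1,3),cv2.Rodrigues(Ti[:3,:3])[0],Ti[:3,3],K,np.array([c["k1"],0,0,0,0.]))[0].reshape(-1,2)
E
python3 - <<'E'
from h import *
c=np.load("wrist0.npy",allow_pickle=True).item()
st=dict(eef_pos=np.array([549.73,0.01,204.9]),eef_rot=[-3.1404,0,1.5708])
T=wpose(st,c)
im=c["pixels"];hsv=cv2.cvtColor(im,cv2.COLOR_RGB2HSV)
def blobs(name,lo,hi,amin=60):
    m=cv2.inRange(hsv,lo,hi)
    n,l,s,ce=cv2.connectedComponentsWithStats(m)
    for i in range(1,n):
        if s[i,4]>amin:
            cn=max(cv2.findContours((l==i).astype('uint8'),0,2)[0],key=cv2.contourArea)
            print(name,s[i],ce[i].round(1),cv2.minAreaRect(cn))
blobs("yellow",(20,150,120),(32,255,255))
blobs("red",(0,180,60),(8,255,255));blobs("red",(172,180,60),(180,255,255))
blobs("blue",(100,120,40),(120,255,255),300)
# plate edges: per row leftmost blue & right
m=cv2.inRange(hsv,(100,120,40),(120,255,255))
L=[];Rr=[]
for r in range(5,245,8):
    x=np.where(m[r,190:420])[0]+190
    L.append((x[0]-.5,r));Rr.append((x[-1]+.5,r))
for n,e in(("L",L),("R",Rr)):
    P=plane(c,T,e,12)
    f=cv2.fitLine(P[:,:2].astype('float32'),cv2.DIST_HUBER,0,.01,.01).ravel()
    print(n,f,np.degrees(np.arctan2(f[1],f[0])), 'x at y=100', f[2]+(100-f[3])*f[0]/f[1])
    print(P[::4].round(1).tolist())
cv2.imwrite("pics/w0big.png",cv2.resize(im[120:340,200:420,::-1],None,fx=2.7,fy=2.7,interpolation=cv2.INTER_CUBIC))
cv2.imwrite("pics/w0top.png",cv2.resize(im[0:160,190:410,::-1],None,fx=3,fy=3,interpolation=cv2.INTER_CUBIC))
E
```

```text
yellow [232 280  74  16 889] [266.9 288.3] ((268.5, 287.5), (73.0, 15.0), 0.0)
red [244 195  25  32 224] [257.7 207.8] ((257.2500305175781, 209.75), (22.45216941833496, 30.35786247253418), 18.43494987487793)
red [276 302  10  27 210] [280.7 314.8] ((280.73529052734375, 314.941162109375), (26.208398818969727, 8.514162063598633), 87.27368927001953)
blue [  207     0   190   287 20223] [300.1 112.1] ((301.5, 143.0), (286.0, 189.0), 90.0)
blue [308 263  64  30 799] [346.5 282.3] ((338.7198791503906, 278.0174865722656), (27.820716857910156, 63.064449310302734), 86.42366790771484)
L [ 3.2066524e-02 -9.9948573e-01  4.8142096e+02  9.4264870e+01] -88.16241 x at y=100 481.23697
[[478.0, 191.6, 12.0], [479.2, 163.5, 12.0], [480.6, 133.9, 12.0], [481.0, 102.9, 12.0], [482.5, 70.2, 12.0], [483.0, 35.9, 12.0], [483.6, -0.2, 12.0], [485.4, -38.1, 12.0]]
R [ 3.0514704e-02 -9.9953431e-01  6.6713495e+02  7.8678574e+01] -88.25136 x at y=100 666.484
[[664.3, 191.3, 12.0], [664.0, 163.2, 12.0], [665.7, 133.7, 12.0], [666.4, 102.7, 12.0], [667.1, 70.1, 12.0], [668.9, 35.8, 12.0], [669.6, -0.2, 12.0], [670.4, -38.1, 12.0]]
```

View pics/w0big.png

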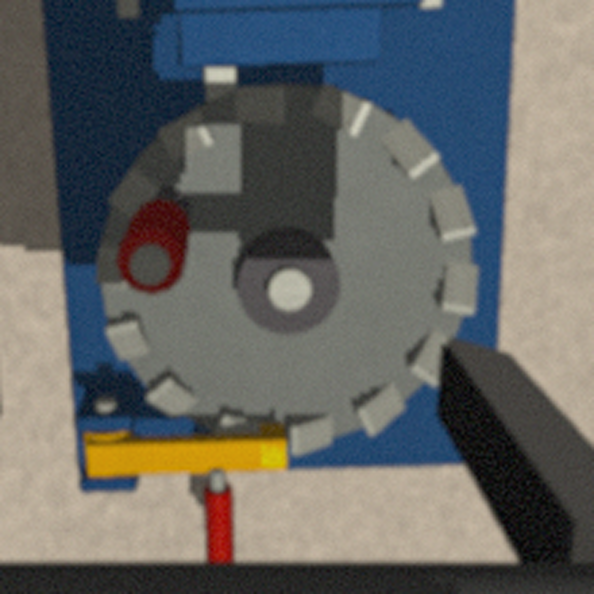

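View pics/w0top.png

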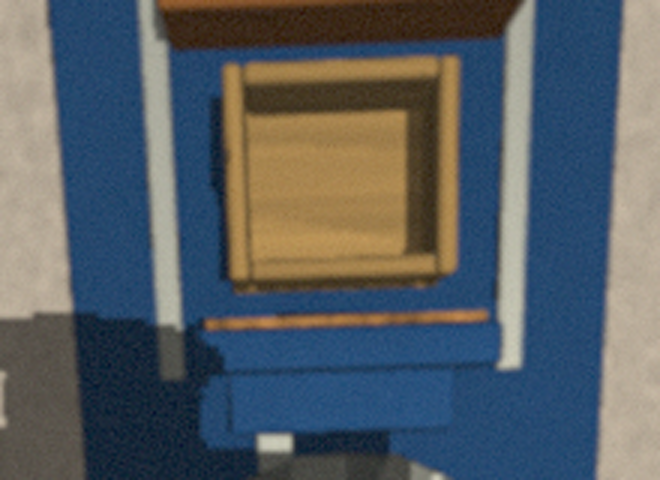

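```bash
python3 - <<'E'
from h import *
c=np.load("wrist0.npy",allow_pickle=True).item()
st=dict(eef_pos=np.array([549.73,0.01,204.9]),eef_rot=[-3.1404,0,1.5708])
T=wpose(st,c)
print("post",plane(c,T,[(255.9,218.1)],119), "hub",plane(c,T,[(307.4,227.4)],60),plane(c,T,[(307.4,227.4)],50))
print("sleeve",plane(c,T,[(280.7,301),(281.3,328)],60))
print("pawl bar ends",plane(c,T,[(231.5,288),(306.5,288)],51))
print("plate bottom edge",plane(c,T,[(350,293),(340,293.3)],12))
# wheel outer: points on rim
pts=np.array([(475,290),(470,215),(436,150),(395,115),(120,190),(105,330),(150,400),(335,450),(400,420)])/2.7+[200,120]
P=plane(c,T,pts,45)[:,:2]
A=np.c_[2*P,np.ones(len(P))];s=np.linalg.lstsq(A,(P**2).sum(1),rcond=None)[0]
print("wheel",s[:2],np.sqrt(s[2]+s[:2]@s[:2]))
bx=np.array([(223,65),(458,57),(457,270),(233,280)])/3+[190,0]
print("box top",plane(c,T,bx,57).round(1).tolist())
print("cork",plane(c,T,np.array([(205,320),(488,312)])/3+[190,0],51).round(1).tolist())
print("fence foot",plane(c,T,np.array([(175,48),(500,36)])/3+[190,0],12).round(1).tolist())
for n in("side","scene"):
    c=np.load(n+"0.npy",allow_pickle=True).item()
    im=c["pixels"][:,:,::-1]
    w=(270,165,110,100) if n=="side" else (185,195,160,135)
    x,y,a,b=w
    cv2.imwrite(f"pics/{n}0c.png",cv2.resize(im[y:y+b,x:x+a],None,fx=5,fy=5,interpolation=cv2.INTER_CUBIC))
E
```

```text
post [[530.43718179   3.78420967 119.        ]] hub [[577.85666757 -21.82852704  60.        ]] [[578.69734007 -24.82044738  50.        ]]
sleeve [[ 550.83485828 -104.29711491   60.        ]
 [ 551.49977768 -137.04641332   60.        ]]
pawl bar ends [[497.09359301 -93.56892005  51.        ]
 [579.0213519  -93.57435705  51.        ]]
plate bottom edge [[ 635.73657265 -119.98257049   12.        ]
 [ 623.5233656  -120.41375313   12.        ]]
wheel [578.19561489 -22.85393613] 74.63248290692134
box top [[536.5, 164.8, 57.0], [604.8, 166.7, 57.0], [607.4, 109.0, 57.0], [538.8, 106.2, 57.0]]
cork [[529.6, 94.9, 51.0], [618.8, 97.2, 51.0]]
fence foot [[518.7, 182.2, 12.0], [625.7, 185.5, 12.0]]
```

View pics/side0c.png

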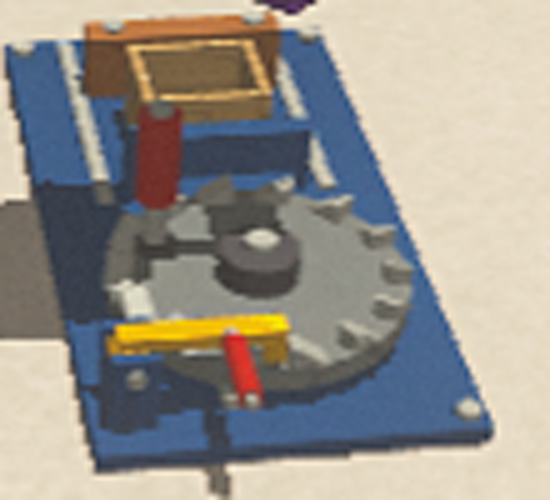

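View pics/scene0c.png

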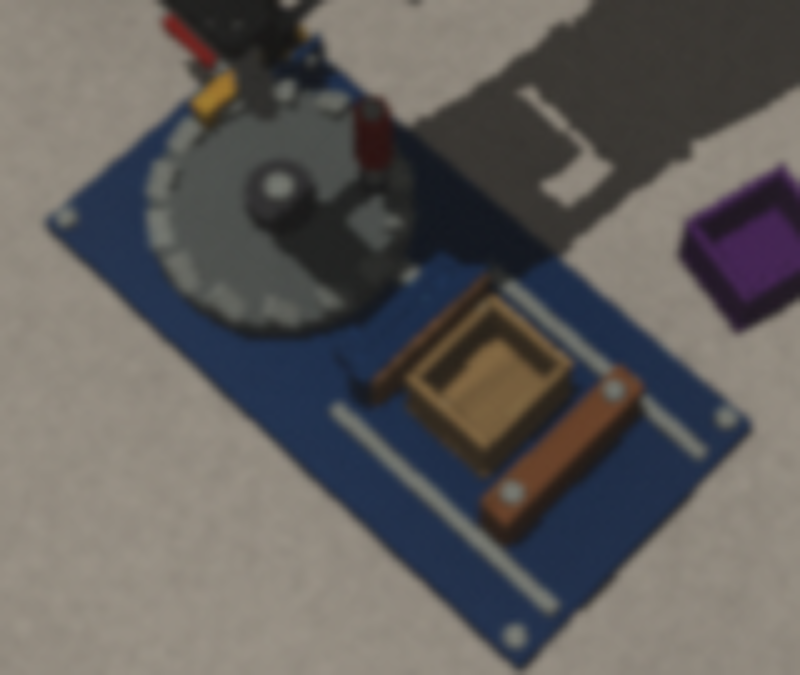

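```bash
python3 - <<'E'
from h import *
cs={n:np.load(n+"0.npy",allow_pickle=True).item() for n in("wrist","side","scene")}
st=dict(eef_pos=np.array([549.73,0.01,204.9]),eef_rot=[-3.1404,0,1.5708])
Ts={"wrist":wpose(st,cs["wrist"]),"side":np.array(cs["side"]["pose"]),"scene":np.array(cs["scene"]["pose"])}
def tri(ob):
    A=np.zeros((3,3));b=np.zeros(3)
    for n,uv in ob.items():
        o,d=ray(cs[n],Ts[n],[uv]);d=d[0]/np.linalg.norm(d);M=np.eye(3)-np.outer(d,d);A+=M;b+=M@o
    return np.linalg.solve(A,b).round(1)
hub=dict(wrist=(307.4,227.4),side=(322.6,213),scene=(241,232))
post=dict(wrist=(255.9,218.1),side=(302.4,186.4),scene=(259.4,215.6))
import itertools
for nm,o in(("hub",hub),("post",post)):
    for a in("wrist side","wrist scene","side scene","wrist side scene"):
        print(nm,a,tri({k:o[k] for k in a.split()}))
    for k in o: print(k,plane(cs[k],Ts[k],[o[k]],119 if nm=="post" else 58).round(1))
print("sleeve side",plane(cs["side"],Ts["side"],[(316.4,232.4),(320.4,245)],58).round(1))
s=cs["side"];print("plate side corners", plane(s,Ts["side"],[(289.5,257),(368.5,250.5),(271,173.5)],12).round(1))
s=cs["scene"];print("plate scene corners", plane(s,Ts["scene"],[(194.5,239.5),(289,328),(335,281)],12).round(1))
E
```

```text
hub wrist side [578.6 -23.5  54.5]
hub wrist scene [576.8 -18.3  64.5]
hub side scene [576.2 -21.2  54.1]
hub wrist side scene [576.9 -22.1  54.9]
wrist [[578.  -22.4  58. ]]
side [[577.8 -28.4  58. ]]
scene [[574.4 -18.8  58. ]]
post wrist side [530.2   3.2 116.8]
post wrist scene [531.    9.7 135.5]
post side scene [527.    3.3 118. ]
post wrist side scene [528.2   3.5 118.1]
wrist [[530.4   3.8 119. ]]
side [[ 5.295e+02 -3.000e-01  1.190e+02]]
scene [[524.2   4.3 119. ]]
sleeve side [[ 550.3 -103.5   58. ]
 [ 551.8 -149.5   58. ]]
plate side corners [[ 486.1 -131.1   12. ]
 [ 673.8 -123.4   12. ]
 [ 475.2  245.5   12. ]]
plate scene corners [[ 671.9 -112.8   12. ]
 [ 659.5  257.    12. ]
 [ 476.4  252.9   12. ]]
```

Cameras agree: clamp origin is about (578, -23) with yaw +0.031, and the sleeve is about (551, -126). I estimate about 29 mm (1.5 rad) of jaw travel. First I move above the sleeve.

Emit:
servo_tool([
  [-2,0,0,0,0,-0.01],
  [-5,0.1,0,0,0,-0.02],
  [-8,0.1,0,0,0,-0.031],
  [-11,0.15,1,0,0,-0.031],
  [-13.2,0.15,3,0,0,-0.031],
  [-13.2,0.15,6,0,0,-0.031],
  [-13.2,0.15,9,0,0,-0.031],
  [-13.2,0.15,10,0,0,-0.031],
  [-13.2,0.15,10,0,0,-0.031],
  [-13.2,0.15,10,0,0,-0.031],
], gripper=4.5, grip_force=25)

```text
clock: 0.98
eef_pos: [551.9, -131.9, 106.3]
eef_rot: [3.141, 0.0, 1.602]
wrist_force: [-0.1, 1.0, 1.0]
finger_gap: 45.2
```

```bash
cat > look.py <<'E'
import sys
from h import *
from cell import read_state,camera
st=read_state();n=sys.argv[1]
out=[]
for k in sys.argv[2:]:
    st=read_state();c=camera(k);cv2.imwrite(f"pics/{k}{n}.png",c["pixels"][:,:,::-1]);c["st"]=st;np.save(f"{k}{n}.npy",c,allow_pickle=True)
for k in("clock","eef_pos","eef_rot","wrist_force","finger_gap"):print(k,np.round(st[k],3))
E
python3 look.py 1 wrist
```

```text
clock 0.983
eef_pos [ 551.869 -131.906  106.303]
eef_rot [3.141 0.    1.602]
wrist_force [-0.074  0.952  1.029]
finger_gap 45.199
```

View pics/wrist1.png

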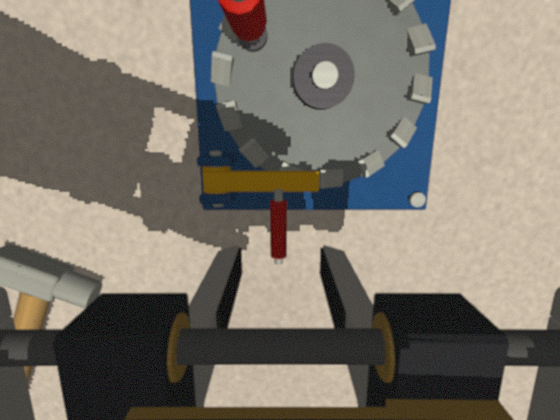

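```bash
python3 - <<'E'
from h import *
c=np.load("wrist1.npy",allow_pickle=True).item();T=wpose(c["st"],c)
def cl(P): 
    d=P[:,:2]-[578,-23];s,k=np.sin(.031),np.cos(.031);return np.c_[d[:,0]*k+d[:,1]*s,-d[:,0]*s+d[:,1]*k].round(1)
print("sleeve",plane(c,T,[(279,200),(279,259)],60),cl(plane(c,T,[(279,200),(279,259)],60)))
print("hub",cl(plane(c,T,[(325,75)],56)),"bar",cl(plane(c,T,[(202,170),(320,181)],51)),"plate corners",cl(plane(c,T,[(204,209.5),(426,209)],12)))
print("post foot?",plane(c,T,[(245,5)],115),cl(plane(c,T,[(245,5)],115)))
E
```

```text
sleeve [[ 551.01116671 -104.63219409   60.        ]
 [ 552.32421747 -148.04251479   60.        ]] [[ -29.5  -80.8]
 [ -29.5 -124.2]]
hub [[-0.2 -0.5]] bar [[-83.3 -61.3]
 [ -0.6 -69. ]] plate corners [[-92.7 -99.1]
 [ 93.6 -98.6]]
post foot? [[532.95465776  -4.50678238 115.        ]] [[-44.5  19.9]]
```

The picture confirms it: the sleeve's ends are at (279,200) and (279,259), at clamp x -29.5, which is where the tool is. I go down and pinch.

Emit:
servo_tool([
  [0,0,1.5,0,0,0],
  [0,0,3,0,0,0],
  [0,0,4.5,0,0,0],
  [0,0,5.5,0,0,0],
  [0,0,6.2,0,0,0],
  [0,0,6.6,0,0,0],
  [0,0,6.6,0,0,0],
  [0,0,6.6,0,0,0],
  [0,0,6.6,0,0,0],
  [0,0,6.6,0,0,0],
])

```text
clock: 1.87
eef_pos: [551.8, -132.1, 40.1]
eef_rot: [3.141, 0.0, 1.602]
wrist_force: [-0.3, -0.2, 0.8]
finger_gap: 45.3
```

Emit:
servo_tool([
  [0,0,0,0,0,0],
  [0,0,0,0,0,0],
  [0,0,0,0,0,0],
  [0,0,0,0,0,0],
  [0,0,0,0,0,0],
  [0,0,0,0,0,0],
  [0,0,0,0,0,0],
  [0,0,0,0,0,0],
  [0,0,0,0,0,0],
  [0,0,0,0,0,0],
], gripper=0.6, grip_force=20)

```text
clock: 2.7
eef_pos: [550.4, -132.0, 39.2]
eef_rot: [-3.139, -0.0, 1.602]
wrist_force: [-7.9, -0.2, 3.1]
finger_gap: 11.4
```

```bash
python3 - <<'E'
import numpy as np
# tool shift (cm): ty = clamp x, tz = -z; arc about the hinge
r=np.hypot(45,14);a=np.arctan2(14,45)
for th in np.r_[np.arange(0,2.11,.1)]:
    print(round(th,2),'ty',round((r*np.cos(a+th)-45)/10,2),'tz',round(-(r*np.sin(a+th)-14)/10,2))
E
```

```text
0.0 ty 0.0 tz -0.0
0.1 ty -0.16 tz -0.44
0.2 ty -0.37 tz -0.87
0.3 ty -0.61 tz -1.27
0.4 ty -0.9 tz -1.64
0.5 ty -1.22 tz -1.99
0.6 ty -1.58 tz -2.3
0.7 ty -1.96 tz -2.57
0.8 ty -2.37 tz -2.8
0.9 ty -2.8 tz -3.0
1.0 ty -3.25 tz -3.14
1.1 ty -3.71 tz -3.25
1.2 ty -4.17 tz -3.3
1.3 ty -4.65 tz -3.31
1.4 ty -5.11 tz -3.27
1.5 ty -5.58 tz -3.19
1.6 ty -6.03 tz -3.06
1.7 ty -6.47 tz -2.88
1.8 ty -6.89 tz -2.66
1.9 ty -7.28 tz -2.41
2.0 ty -7.65 tz -2.11
2.1 ty -7.98 tz -1.78
```

Gripped (gap 11.4), with a 1.4 mm offset in x that I take up in the arc. Now the swing.

Emit:
servo_tool([
  [0,-0.14,0,0,0,0],
  [0,-0.3,-0.44,0,0,0],
  [0,-0.51,-0.87,0,0,0],
  [0,-0.75,-1.27,0,0,0],
  [0,-1.04,-1.64,0,0,0],
  [0,-1.36,-1.99,0,0,0],
  [0,-1.72,-2.3,0,0,0],
  [0,-2.1,-2.57,0,0,0],
  [0,-2.5,-2.8,0,0,0],
  [0,-2.94,-3.0,0,0,0],
])

```text
clock: 3.53
eef_pos: [521.6, -132.9, 69.6]
eef_rot: [-3.141, -0.0, 1.602]
wrist_force: [0.1, -0.3, -2.6]
finger_gap: 11.4
```

Emit:
servo_tool([
  [0,-0.45,-0.14,0,0,0],
  [0,-0.91,-0.25,0,0,0],
  [0,-1.37,-0.3,0,0,0],
  [0,-1.85,-0.31,0,0,0],
  [0,-2.31,-0.27,0,0,0],
  [0,-2.78,-0.19,0,0,0],
  [0,-3.23,-0.06,0,0,0],
  [0,-3.67,0.12,0,0,0],
  [0,-4.09,0.34,0,0,0],
  [0,-4.48,0.59,0,0,0],
])

```text
clock: 4.37
eef_pos: [477.0, -134.3, 63.3]
eef_rot: [3.141, 0.0, 1.602]
wrist_force: [4.1, 0.1, -5.7]
finger_gap: 11.4
```

Emit:
servo_tool([
  [0,-0.2,0.15,0,0,0],
  [0,-0.37,0.3,0,0,0],
  [0,-0.5,0.42,0,0,0],
  [0,-0.55,0.46,0,0,0],
  [0,-0.55,0.46,0,0,0],
  [0,-0.55,0.46,0,0,0],
  [0,-0.55,0.46,0,0,0],
  [0,-0.55,0.46,0,0,0],
  [0,-0.55,0.46,0,0,0],
  [0,-0.55,0.46,0,0,0],
])

```text
clock: 5.2
eef_pos: [471.9, -134.5, 59.0]
eef_rot: [3.141, -0.0, 1.602]
wrist_force: [4.7, 0.9, -5.6]
finger_gap: 11.2
```

```bash
python3 look.py 2 side
```

```text
clock 5.2
eef_pos [ 471.921 -134.467   58.96 ]
eef_rot [ 3.141 -0.     1.602]
wrist_force [ 4.727  0.919 -5.576]
finger_gap 11.23
```

View pics/side2.png

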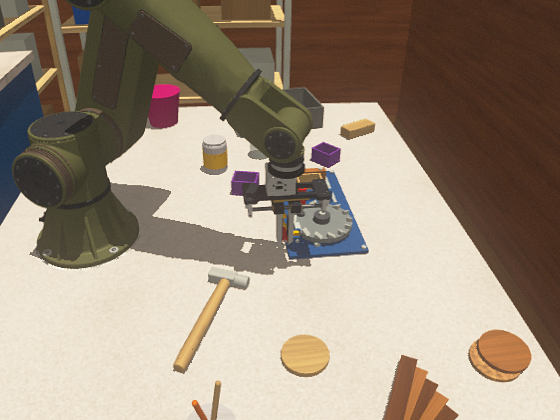

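The pawl is past upright and leaning to -x, and the gripper is at (290,215). I release it and rise.

Emit:
servo_tool([
  [0,0,0,0,0,0],
  [0,0,0,0,0,0],
  [0,0,0,0,0,0],
  [0,0,0,0,0,0],
  [0,0,0,0,0,0],
  [0,0,0,0,0,0],
  [0,0,-0.5,0,0,0],
  [0,0,-2.0,0,0,0],
  [0,0,-4,0,0,0],
  [0,0,-6.5,0,0,0],
], gripper=4.5)

```text
clock: 6.08
eef_pos: [471.2, -134.3, 124.2]
eef_rot: [-3.14, -0.001, 1.602]
wrist_force: [-0.5, 0.4, -1.0]
finger_gap: 44.9
```

```bash
python3 look.py 3 side wrist; python3 -c "
import cv2,numpy as np
a=cv2.imread('pics/side3.png')[150:270,220:380];cv2.imwrite('pics/s3c.png',np.hstack([cv2.resize(a,(560,420)),]))"
```

```text
clock 6.133
eef_pos [ 473.343 -134.98   129.538]
eef_rot [3.137e+00 2.000e-03 1.602e+00]
wrist_force [1.378 0.045 5.367]
finger_gap 45.009
```

View pics/s3c.png

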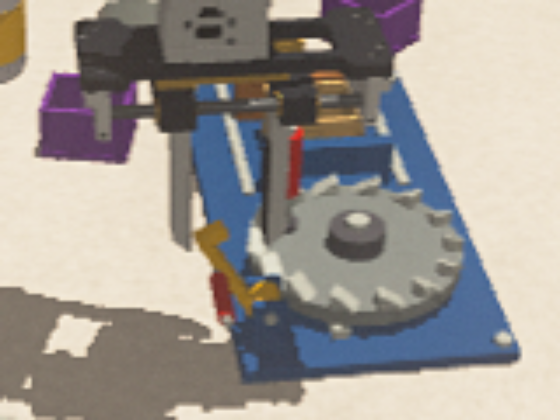

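View pics/wrist3.png

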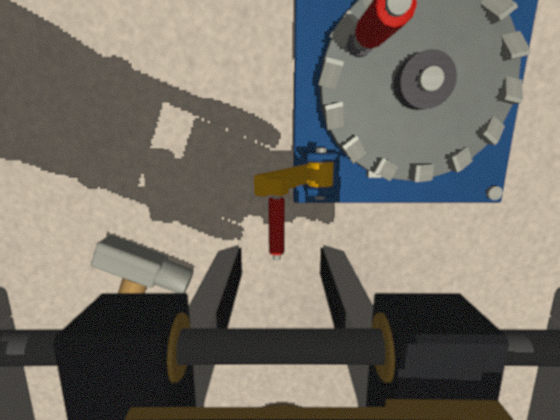

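The pawl rests thrown over to -x (nose at (268,185) in the wrist view). Next I move above the knob.

Emit:
servo_tool([
  [0,0,-2,0,0,0],
  [1.5,0.5,-4,0,0,0],
  [4,1.8,-4,0,0,0],
  [7,3.2,-4,0,0,0],
  [10,4.7,-4,0,0,0],
  [12.5,5.8,-4,0,0,0],
  [13.6,6.3,-4,0,0,0],
  [13.6,6.3,-4,0,0,0],
  [13.6,6.3,-4,0,0,0],
  [13.6,6.3,-4,0,0,0],
])

```text
clock: 7.02
eef_pos: [530.2, 2.4, 163.8]
eef_rot: [-3.141, 0.0, 1.601]
wrist_force: [0.2, -0.8, 0.1]
finger_gap: 45.1
```

```bash
python3 look.py 4 side scene wrist
```

```text
clock 7.117
eef_pos [530.283   2.261 163.973]
eef_rot [-3.142  0.     1.6  ]
wrist_force [-1.154 -1.125  0.827]
finger_gap 45.165
```

View pics/wrist4.png

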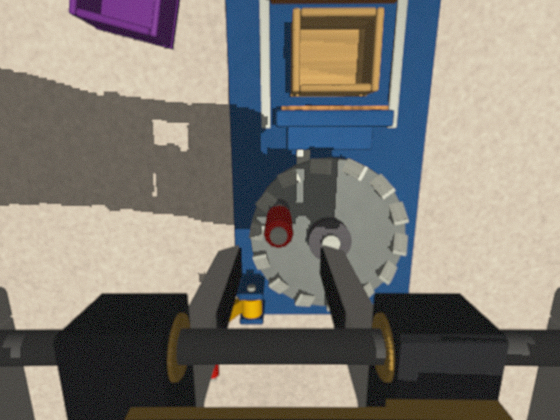

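View pics/side4.png

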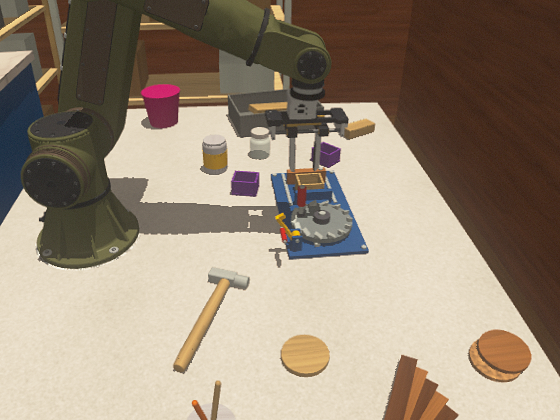

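```bash
python3 - <<'E'
from h import *
c=np.load("wrist4.npy",allow_pickle=True).item();T=wpose(c["st"],c)
def cl(P): 
    d=P[:,:2]-[578,-23];s,k=np.sin(.031),np.cos(.031);return np.c_[d[:,0]*k+d[:,1]*s,-d[:,0]*s+d[:,1]*k].round(1)
print("post",plane(c,T,[(279,236)],119),cl(plane(c,T,[(279,236)],119)))
print("hub",plane(c,T,[(331,243)],56),cl(plane(c,T,[(331,243)],56)))
print("tcp",cl(c["st"]["eef_pos"][None]))
print("box near/far top edge",cl(plane(c,T,[(336,90),(338,10)],57)),"cork",cl(plane(c,T,[(336,110)],51)))
E
```

```text
post [[530.18913818   3.96696206 119.        ]] [[-47.   28.4]]
hub [[577.91323486 -21.95087313  56.        ]] [[-0.1  1.1]]
tcp [[-46.9  26.7]]
box near/far top edge [[ -1.1 131.3]
 [ -2.1 187.8]] cork [[  0.5 116.3]]
```

Emit:
servo_tool([
  [0.15,0,2,0,0,0],
  [0.15,0,4,0,0,0],
  [0.15,0,6,0,0,0],
  [0.15,0,7.5,0,0,0],
  [0.15,0,8.5,0,0,0],
  [0.15,0,9.0,0,0,0],
  [0.15,0,9.0,0,0,0],
  [0.15,0,9.0,0,0,0],
  [0.15,0,9.0,0,0,0],
  [0.15,0,9.0,0,0,0],
])

```text
clock: 8.0
eef_pos: [531.0, 4.9, 74.8]
eef_rot: [3.14, 0.0, 1.602]
wrist_force: [0.8, -0.8, 0.4]
finger_gap: 45.3
```

Emit:
servo_tool([
  [0,0,0,0,0,0],
  [0,0,0,0,0,0],
  [0,0,0,0,0,0],
  [0,0,0,0,0,0],
  [0,0,0,0,0,0],
  [0,0,0,0,0,0],
  [0,0,0,0,0,0],
  [0,0,0,0,0,0],
  [0,0,0,0,0,0],
  [0,0,0,0,0,0],
], gripper=1.6, grip_force=30)

```text
clock: 8.83
eef_pos: [529.2, 5.0, 73.9]
eef_rot: [-3.138, -0.0, 1.602]
wrist_force: [-11.1, 0.5, 6.9]
finger_gap: 21.8
```

```bash
python3 - <<'E'
import numpy as np
p=np.radians(149)
for i in range(0,22):
    th=i*.05
    print(round(th,2),'tx',round(5.5*(np.sin(p-th)-np.sin(p)),2),'ty',round(5.5*(np.cos(p-th)-np.cos(p)),2))
E
```

```text
0.0 tx 0.0 ty 0.0
0.05 tx 0.23 ty 0.15
0.1 tx 0.46 ty 0.31
0.15 tx 0.67 ty 0.48
0.2 tx 0.88 ty 0.66
0.25 tx 1.08 ty 0.85
0.3 tx 1.27 ty 1.05
0.35 tx 1.44 ty 1.26
0.4 tx 1.61 ty 1.48
0.45 tx 1.77 ty 1.7
0.5 tx 1.91 ty 1.94
0.55 tx 2.05 ty 2.18
0.6 tx 2.17 ty 2.42
0.65 tx 2.28 ty 2.68
0.7 tx 2.37 ty 2.93
0.75 tx 2.45 ty 3.2
0.8 tx 2.52 ty 3.46
0.85 tx 2.58 ty 3.73
0.9 tx 2.62 ty 4.0
0.95 tx 2.65 ty 4.28
1.0 tx 2.66 ty 4.55
1.05 tx 2.67 ty 4.83
```

Emit:
servo_tool([
  [0,-0.18,0,0,0,0],
  [0.12,-0.1,0,0,0,0],
  [0.23,-0.03,0,0,0,0],
  [0.35,0.05,0,0,0,0],
  [0.46,0.13,0,0,0,0],
  [0.57,0.21,0,0,0,0],
  [0.67,0.3,0,0,0,0],
  [0.78,0.39,0,0,0,0],
  [0.88,0.48,0,0,0,0],
  [0.98,0.57,0,0,0,0],
])

```text
clock: 9.67
eef_pos: [535.5, 14.1, 73.9]
eef_rot: [-3.14, 0.001, 1.602]
wrist_force: [-5.0, -8.0, 2.3]
finger_gap: 21.7
```

Emit:
servo_tool([
  [0.2,0.2,0,0,0,0],
  [0.37,0.4,0,0,0,0],
  [0.54,0.62,0,0,0,0],
  [0.71,0.84,0,0,0,0],
  [0.86,1.07,0,0,0,0],
  [1.0,1.31,0,0,0,0],
  [1.13,1.55,0,0,0,0],
  [1.24,1.8,0,0,0,0],
  [1.34,2.05,0,0,0,0],
  [1.39,2.18,0,0,0,0],
])

```text
clock: 10.5
eef_pos: [556.6, 28.9, 73.9]
eef_rot: [-3.139, 0.001, 1.602]
wrist_force: [-6.8, -5.9, 5.6]
finger_gap: 21.8
```

Emit:
servo_tool([
  [0.04,0.16,0,0,0,0],
  [0.08,0.32,0,0,0,0],
  [0.12,0.48,0,0,0,0],
  [0.15,0.64,0,0,0,0],
  [0.18,0.8,0,0,0,0],
  [0.2,0.96,0,0,0,0],
  [0.21,1.12,0,0,0,0],
  [0.23,1.29,0,0,0,0],
  [0.24,1.45,0,0,0,0],
  [0.24,1.62,0,0,0,0],
])

```text
clock: 11.33
eef_pos: [572.4, 32.5, 73.9]
eef_rot: [-3.139, -0.0, 1.602]
wrist_force: [-9.5, 0.6, 6.2]
finger_gap: 21.3
```

```bash
python3 look.py 5 wrist scene
```

```text
clock 11.383
eef_pos [572.703  32.486  73.934]
eef_rot [-3.139 -0.     1.602]
wrist_force [-8.102  1.558  5.19 ]
finger_gap 21.041
```

View pics/wrist5.png

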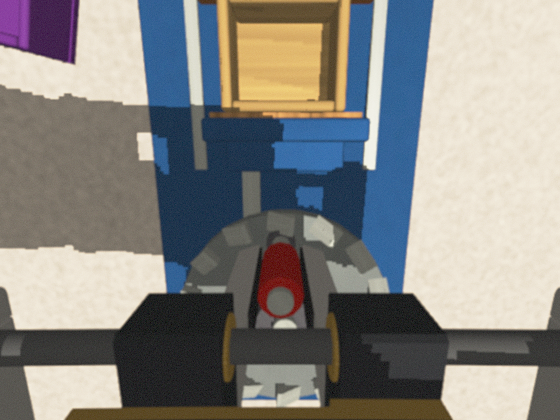

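Emit:
servo_tool([
  [0,0.11,0,0,0,0],
  [0,0.22,0,0,0,0],
  [0,0.33,0,0,0,0],
  [0,0.44,0,0,0,0],
  [-0.01,0.55,0,0,0,0],
  [-0.02,0.66,0,0,0,0],
  [-0.03,0.77,0,0,0,0],
  [-0.04,0.88,0,0,0,0],
  [-0.06,0.99,0,0,0,0],
  [-0.08,1.1,0,0,0,0],
])

```text
clock: 12.27
eef_pos: [583.5, 32.2, 73.9]
eef_rot: [-3.139, -0.0, 1.602]
wrist_force: [-9.0, 2.5, 5.7]
finger_gap: 21.5
```

```bash
python3 look.py 6 scene; python3 -c "
import cv2,numpy as np
a=cv2.imread('pics/scene6.png')[230:330,230:340];cv2.imwrite('pics/sc6c.png',cv2.resize(a,None,fx=6,fy=6,interpolation=2))"
```

```text
clock 12.267
eef_pos [583.481  32.222  73.903]
eef_rot [-3.139 -0.     1.602]
wrist_force [-9.038  2.461  5.681]
finger_gap 21.546
```

View pics/sc6c.png

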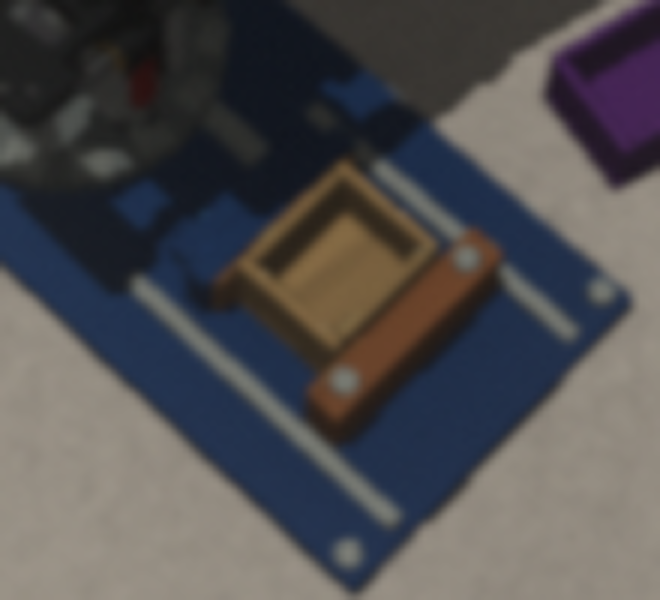

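Emit:
servo_tool([
  [-0.01,0.06,0,0,0,0],
  [-0.02,0.12,0,0,0,0],
  [-0.03,0.18,0,0,0,0],
  [-0.04,0.24,0,0,0,0],
  [-0.06,0.3,0,0,0,0],
  [-0.07,0.36,0,0,0,0],
  [-0.09,0.42,0,0,0,0],
  [-0.1,0.48,0,0,0,0],
  [-0.12,0.54,0,0,0,0],
  [-0.12,0.54,0,0,0,0],
])

```text
clock: 13.15
eef_pos: [589.0, 31.3, 73.9]
eef_rot: [-3.139, -0.001, 1.602]
wrist_force: [-7.6, 2.5, 5.0]
finger_gap: 21.8
```

Emit:
servo_tool([
  [-0.01,0.04,0,0,0,0],
  [-0.02,0.08,0,0,0,0],
  [-0.03,0.12,0,0,0,0],
  [-0.05,0.16,0,0,0,0],
  [-0.06,0.2,0,0,0,0],
  [-0.07,0.24,0,0,0,0],
  [-0.08,0.28,0,0,0,0],
  [-0.1,0.32,0,0,0,0],
  [-0.11,0.36,0,0,0,0],
  [-0.12,0.39,0,0,0,0],
])

```text
clock: 13.98
eef_pos: [590.4, 31.0, 73.8]
eef_rot: [-3.132, -0.002, 1.602]
wrist_force: [-31.2, 7.3, 18.3]
finger_gap: 21.3
```

It bit hard, about 32 N at the knob. I ease the command back at once.

Emit:
servo_tool([
  [0.08,-0.25,0,0,0,0],
  [0.08,-0.25,0,0,0,0],
  [0.08,-0.25,0,0,0,0],
  [0.08,-0.25,0,0,0,0],
  [0.08,-0.25,0,0,0,0],
  [0.08,-0.25,0,0,0,0],
  [0.08,-0.25,0,0,0,0],
  [0.08,-0.25,0,0,0,0],
  [0.08,-0.25,0,0,0,0],
  [0.08,-0.25,0,0,0,0],
])

```text
clock: 14.82
eef_pos: [589.9, 31.1, 73.9]
eef_rot: [-3.138, -0.001, 1.602]
wrist_force: [-12.6, 3.1, 7.2]
finger_gap: 21.5
```

Emit:
servo_tool([
  [0.03,-0.08,0,0,0,0],
  [0.04,-0.14,0,0,0,0],
  [0.04,-0.14,0,0,0,0],
  [0.04,-0.14,0,0,0,0],
  [0.04,-0.14,0,0,0,0],
  [0.04,-0.14,0,0,0,0],
  [0.04,-0.14,0,0,0,0],
  [0.04,-0.14,0,0,0,0],
  [0.04,-0.14,0,0,0,0],
  [0.04,-0.14,0,0,0,0],
])

```text
clock: 15.65
eef_pos: [589.8, 31.1, 73.9]
eef_rot: [-3.141, -0.0, 1.602]
wrist_force: [-1.9, 3.7, 3.5]
finger_gap: 21.8
```

Emit:
servo_tool([
  [0.01,-0.03,0,0,0,0],
  [0.02,-0.06,0,0,0,0],
  [0.02,-0.08,0,0,0,0],
  [0.02,-0.08,0,0,0,0],
  [0.02,-0.08,0,0,0,0],
  [0.02,-0.08,0,0,0,0],
  [0.02,-0.08,0,0,0,0],
  [0.02,-0.08,0,0,0,0],
  [0.02,-0.08,0,0,0,0],
  [0.02,-0.08,0,0,0,0],
])

```text
clock: 16.48
eef_pos: [589.7, 31.1, 74.0]
eef_rot: [3.14, -0.0, 1.602]
wrist_force: [4.5, 3.9, -1.5]
finger_gap: 21.5
```

```bash
python3 look.py 7 scene side
```

```text
clock 16.533
eef_pos [589.679  31.054  74.014]
eef_rot [ 3.14  -0.     1.602]
wrist_force [ 4.277  2.784 -1.892]
finger_gap 21.365
```

Now I probe forward gently, reading position against force, to find out how much squeeze remains.

Emit:
servo_tool([
  [-0.01,0.04,0,0,0,0],
  [-0.02,0.08,0,0,0,0],
  [-0.03,0.11,0,0,0,0],
  [-0.04,0.14,0,0,0,0],
  [-0.04,0.14,0,0,0,0],
  [-0.04,0.14,0,0,0,0],
  [-0.04,0.14,0,0,0,0],
  [-0.04,0.14,0,0,0,0],
  [-0.04,0.14,0,0,0,0],
  [-0.04,0.14,0,0,0,0],
])

```text
clock: 17.42
eef_pos: [589.8, 31.0, 73.9]
eef_rot: [-3.14, -0.0, 1.602]
wrist_force: [-6.8, 5.8, 4.8]
finger_gap: 21.4
```

```bash
cat > s.py <<'E'
from cell import read_state
import numpy as np
s=read_state();t=np.array([.935,-.355]);print(s["clock"],s["eef_pos"].round(3),s["wrist_force"].round(2),"push",-(s["wrist_force"][:2]@t).round(2),"pos along",(s["eef_pos"][:2]@t).round(3))
E
python3 s.py
```

```text
17.4167 [589.767  30.993  73.915] [-6.83  5.82  4.83] push 8.46 pos along 540.43
```

Emit:
servo_tool([
  [-0.01,0.02,0,0,0,0],
  [-0.01,0.04,0,0,0,0],
  [-0.01,0.04,0,0,0,0],
  [-0.01,0.04,0,0,0,0],
  [-0.01,0.04,0,0,0,0],
  [-0.01,0.04,0,0,0,0],
  [-0.01,0.04,0,0,0,0],
  [-0.01,0.04,0,0,0,0],
  [-0.01,0.04,0,0,0,0],
  [-0.01,0.04,0,0,0,0],
])

```text
clock: 18.25
eef_pos: [589.8, 31.0, 73.9]
eef_rot: [-3.139, -0.001, 1.602]
wrist_force: [-9.3, 6.3, 6.6]
finger_gap: 21.4
```

```bash
python3 s.py
```

```text
18.25 [589.803  31.006  73.895] [-9.34  6.29  6.6 ] push 10.97 pos along 540.459
```

Emit:
servo_tool([
  [-0.01,0.02,0,0,0,0],
  [-0.01,0.03,0,0,0,0],
  [-0.01,0.03,0,0,0,0],
  [-0.01,0.03,0,0,0,0],
  [-0.01,0.03,0,0,0,0],
  [-0.01,0.03,0,0,0,0],
  [-0.01,0.03,0,0,0,0],
  [-0.01,0.03,0,0,0,0],
  [-0.01,0.03,0,0,0,0],
  [-0.01,0.03,0,0,0,0],
])

```text
clock: 19.08
eef_pos: [589.9, 31.0, 73.9]
eef_rot: [-3.138, -0.001, 1.602]
wrist_force: [-12.2, 7.0, 7.4]
finger_gap: 21.4
```

```bash
python3 s.py
```

```text
19.0833 [589.867  31.011  73.918] [-12.17   7.03   7.38] push 13.88 pos along 540.517
```

Emit:
servo_tool([
  [-0.01,0.02,0,0,0,0],
  [-0.01,0.03,0,0,0,0],
  [-0.01,0.03,0,0,0,0],
  [-0.01,0.03,0,0,0,0],
  [-0.01,0.03,0,0,0,0],
  [-0.01,0.03,0,0,0,0],
  [-0.01,0.03,0,0,0,0],
  [-0.01,0.03,0,0,0,0],
  [-0.01,0.03,0,0,0,0],
  [-0.01,0.03,0,0,0,0],
])

```text
clock: 19.92
eef_pos: [589.9, 31.0, 73.9]
eef_rot: [-3.138, -0.001, 1.602]
wrist_force: [-14.6, 6.7, 8.2]
finger_gap: 21.5
```

```bash
python3 s.py
```

```text
19.9167 [589.931  30.992  73.916] [-14.56   6.68   8.2 ] push 15.98 pos along 540.583
```

The stiction makes the remaining squeeze ambiguous. I back the wheel a hair until it clearly slips, then reload cleanly in small steps.

Emit:
servo_tool([
  [0.02,-0.08,0,0,0,0],
  [0.05,-0.16,0,0,0,0],
  [0.08,-0.24,0,0,0,0],
  [0.1,-0.3,0,0,0,0],
  [0.11,-0.34,0,0,0,0],
  [0.12,-0.38,0,0,0,0],
  [0.14,-0.42,0,0,0,0],
  [0.14,-0.42,0,0,0,0],
  [0.14,-0.42,0,0,0,0],
  [0.14,-0.42,0,0,0,0],
])

```text
clock: 20.75
eef_pos: [588.2, 31.4, 74.0]
eef_rot: [3.139, 0.0, 1.602]
wrist_force: [7.6, 3.0, -3.6]
finger_gap: 21.5
```

```bash
cat > s.py <<'E'
from cell import read_state
import numpy as np
from scipy.spatial.transform import Rotation as R
s=read_state();t=np.array([.935,-.355]);z=R.from_euler('xyz',s["eef_rot"]).as_matrix()[:,2]
g=s["eef_pos"]-19*z
print(s["clock"],s["eef_pos"].round(3),s["wrist_force"].round(2),"push",-(s["wrist_force"][:2]@t).round(2),"tcp along",(s["eef_pos"][:2]@t).round(3),"grasp along",(g[:2]@t).round(3))
E
python3 s.py
```

```text
20.75 [588.195  31.398  74.038] [ 7.61  2.97 -3.57] push -6.06 tcp along 538.816 grasp along 538.77
```

Emit:
servo_tool([
  [-0.02,0.06,0,0,0,0],
  [-0.04,0.11,0,0,0,0],
  [-0.05,0.16,0,0,0,0],
  [-0.07,0.2,0,0,0,0],
  [-0.07,0.22,0,0,0,0],
  [-0.08,0.24,0,0,0,0],
  [-0.08,0.24,0,0,0,0],
  [-0.08,0.24,0,0,0,0],
  [-0.08,0.24,0,0,0,0],
  [-0.08,0.24,0,0,0,0],
])

```text
clock: 21.58
eef_pos: [588.9, 31.2, 73.9]
eef_rot: [-3.14, -0.0, 1.602]
wrist_force: [-6.5, 5.3, 5.1]
finger_gap: 21.8
```

```bash
python3 s.py
```

```text
21.5833 [588.875  31.209  73.917] [-6.49  5.27  5.06] push 7.93 tcp along 539.519 grasp along 539.558
```

Emit:
servo_tool([
  [-0.01,0.02,0,0,0,0],
  [-0.01,0.04,0,0,0,0],
  [-0.02,0.06,0,0,0,0],
  [-0.02,0.06,0,0,0,0],
  [-0.02,0.06,0,0,0,0],
  [-0.02,0.06,0,0,0,0],
  [-0.02,0.06,0,0,0,0],
  [-0.02,0.06,0,0,0,0],
  [-0.02,0.06,0,0,0,0],
  [-0.02,0.06,0,0,0,0],
])

```text
clock: 22.42
eef_pos: [589.5, 31.1, 73.9]
eef_rot: [-3.14, -0.0, 1.602]
wrist_force: [-6.1, 6.5, 4.9]
finger_gap: 21.7
```

```bash
python3 s.py
```

```text
22.4167 [589.485  31.071  73.922] [-6.07  6.55  4.91] push 8.0 tcp along 540.139 grasp along 540.178
```

The baseline is a clean 8.0 N while slipping freely, so the bite is still ahead. I continue in 0.3–0.4 mm steps.

Emit:
servo_tool([
  [-0.01,0.02,0,0,0,0],
  [-0.01,0.04,0,0,0,0],
  [-0.01,0.04,0,0,0,0],
  [-0.01,0.04,0,0,0,0],
  [-0.01,0.04,0,0,0,0],
  [-0.01,0.04,0,0,0,0],
  [-0.01,0.04,0,0,0,0],
  [-0.01,0.04,0,0,0,0],
  [-0.01,0.04,0,0,0,0],
  [-0.01,0.04,0,0,0,0],
])

```text
clock: 23.25
eef_pos: [589.8, 31.0, 73.9]
eef_rot: [-3.139, -0.0, 1.602]
wrist_force: [-7.6, 6.8, 5.4]
finger_gap: 21.3
```

```bash
python3 s.py
```

```text
23.25 [589.76   31.023  73.924] [-7.56  6.78  5.42] push 9.47 tcp along 540.413 grasp along 540.457
```

Emit:
servo_tool([
  [-0.01,0.02,0,0,0,0],
  [-0.01,0.04,0,0,0,0],
  [-0.01,0.04,0,0,0,0],
  [-0.01,0.04,0,0,0,0],
  [-0.01,0.04,0,0,0,0],
  [-0.01,0.04,0,0,0,0],
  [-0.01,0.04,0,0,0,0],
  [-0.01,0.04,0,0,0,0],
  [-0.01,0.04,0,0,0,0],
  [-0.01,0.04,0,0,0,0],
])

```text
clock: 24.08
eef_pos: [589.8, 31.0, 73.9]
eef_rot: [-3.138, -0.001, 1.602]
wrist_force: [-9.7, 6.5, 7.5]
finger_gap: 21.5
```

```bash
python3 s.py
```

```text
24.0833 [589.843  31.016  73.906] [-9.71  6.53  7.46] push 11.4 tcp along 540.493 grasp along 540.553
```

Emit:
servo_tool([
  [-0.01,0.02,0,0,0,0],
  [-0.01,0.04,0,0,0,0],
  [-0.01,0.04,0,0,0,0],
  [-0.01,0.04,0,0,0,0],
  [-0.01,0.04,0,0,0,0],
  [-0.01,0.04,0,0,0,0],
  [-0.01,0.04,0,0,0,0],
  [-0.01,0.04,0,0,0,0],
  [-0.01,0.04,0,0,0,0],
  [-0.01,0.04,0,0,0,0],
])

```text
clock: 24.92
eef_pos: [589.9, 31.0, 73.9]
eef_rot: [-3.138, -0.001, 1.602]
wrist_force: [-13.0, 6.3, 9.3]
finger_gap: 21.6
```

```bash
python3 s.py
```

```text
24.9167 [589.907  31.008  73.896] [-12.96   6.31   9.27] push 14.36 tcp along 540.556 grasp along 540.632
```

Emit:
servo_tool([
  [-0.01,0.02,0,0,0,0],
  [-0.01,0.04,0,0,0,0],
  [-0.01,0.04,0,0,0,0],
  [-0.01,0.04,0,0,0,0],
  [-0.01,0.04,0,0,0,0],
  [-0.01,0.04,0,0,0,0],
  [-0.01,0.04,0,0,0,0],
  [-0.01,0.04,0,0,0,0],
  [-0.01,0.04,0,0,0,0],
  [-0.01,0.04,0,0,0,0],
])

```text
clock: 25.75
eef_pos: [590.0, 31.0, 73.9]
eef_rot: [-3.137, -0.001, 1.602]
wrist_force: [-16.4, 7.4, 10.3]
finger_gap: 21.6
```

```bash
python3 s.py
```

```text
25.75 [589.976  30.974  73.864] [-16.41   7.45  10.3 ] push 17.99 tcp along 540.632 grasp along 540.724
```

The push is 18 N, so the squeeze is about 27 N, which is snug. I ease the push to about zero and then open.

Emit:
servo_tool([
  [0.02,-0.05,0,0,0,0],
  [0.03,-0.1,0,0,0,0],
  [0.05,-0.15,0,0,0,0],
  [0.06,-0.18,0,0,0,0],
  [0.06,-0.2,0,0,0,0],
  [0.06,-0.2,0,0,0,0],
  [0.06,-0.2,0,0,0,0],
  [0.06,-0.2,0,0,0,0],
  [0.06,-0.2,0,0,0,0],
  [0.06,-0.2,0,0,0,0],
])

```text
clock: 26.58
eef_pos: [589.8, 31.0, 74.0]
eef_rot: [-3.141, -0.0, 1.602]
wrist_force: [-0.7, 5.3, 3.1]
finger_gap: 21.6
```

```bash
python3 s.py
```

```text
26.5833 [589.828  31.016  73.96 ] [-0.69  5.29  3.11] push 2.52 tcp along 540.478 grasp along 540.481
```

Emit:
servo_tool([
  [0,0,0,0,0,0],
  [0,0,0,0,0,0],
  [0,0,0,0,0,0],
  [0,0,0,0,0,0],
  [0,0,0,0,0,0],
  [0,0,-1,0,0,0],
  [0,0,-3,0,0,0],
  [0,0,-5.5,0,0,0],
  [0,0,-8,0,0,0],
  [0,0,-10,0,0,0],
], gripper=5)

```text
clock: 27.42
eef_pos: [590.1, 30.9, 176.8]
eef_rot: [3.14, 0.0, 1.602]
wrist_force: [0.5, 0.2, 0.5]
finger_gap: 50.0
```

Emit:
servo_tool([
  [0,-2,-2,0,0,0],
  [0,-4,-2,0,0,0],
  [0,-6,-2,0,0,0],
  [0,-6,-2,0,0,0],
  [0,-6,-2,0,0,0],
  [0,-6,-2,0,0,0],
  [0,-6,-2,0,0,0],
  [0,-6,-2,0,0,0],
  [0,-6,-2,0,0,0],
  [0,-6,-2,0,0,0],
])

```text
clock: 28.25
eef_pos: [530.1, 29.1, 193.7]
eef_rot: [-3.141, -0.0, 1.602]
wrist_force: [0.5, 0.5, 0.1]
finger_gap: 49.8
```

```bash
python3 look.py 9 wrist scene side; python3 -c "
import cv2,numpy as np
a=cv2.resize(cv2.imread('pics/scene9.png')[200:330,190:340],(390,338),interpolation=2)
b=cv2.resize(cv2.imread('pics/side9.png')[160:270,240:380],(390,306),interpolation=2)
b=cv2.copyMakeBorder(b,0,32,0,0,0);cv2.imwrite('pics/c9.png',np.hstack([a,b]))"
```

```text
clock 28.35
eef_pos [529.977  29.092 193.793]
eef_rot [-3.141  0.     1.602]
wrist_force [-0.762 -0.373  0.222]
finger_gap 50.262
```

View pics/wrist9.png

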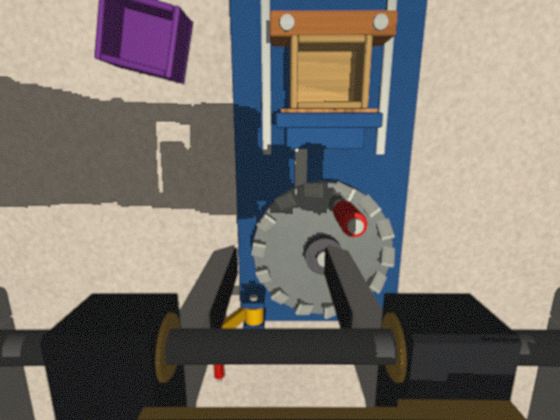

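View pics/c9.png

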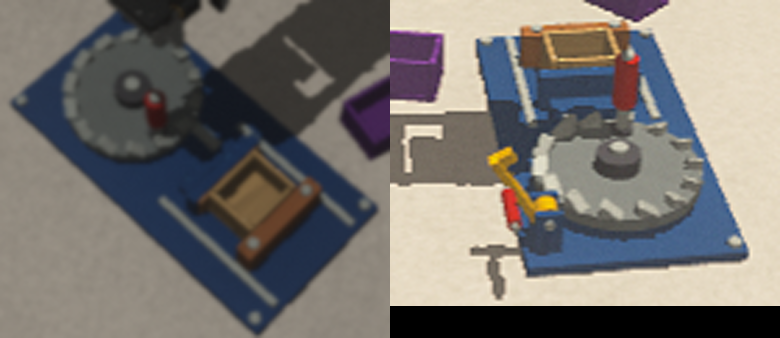

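The box sits between the cork and the fence, the pawl stays back and the gripper is clear. I check the knob angle quickly, then hand in.

```bash
python3 - <<'E'
from h import *
c=np.load("wrist9.npy",allow_pickle=True).item();T=wpose(c["st"],c)
p=plane(c,T,[(356.5,226.5)],119)[0];d=p[:2]-[578,-22.5]
print(p,np.degrees(np.arctan2(d[1],d[0]))-1.8,np.hypot(*d))
from cell import sign_off
print(sign_off())
E
```

```text
[591.16448497  30.87219433 119.        ] 74.34431263972701 54.97176358768717
the job is handed in; nothing more can be done
None
```

The box is clamped against the fence at roughly 20 to 27 N, but I went past the bite once and came close to the crush limit. The pawl is thrown over and staying back, everything is released, and the job was handed in at about 28 s.

- **Pawl:** I pinched the red sleeve, swung it past upright and let go. The last pictures show it resting back on the -x side.
- **Overshoot:** On the first approach the knob force jumped to about 32 N within one step. By my estimate that is about 64 N at the jaw, above the 10–40 N snug range and just under the 70 N crush limit. I eased off at once.
- **Clean reload:** I backed the wheel by about 2 mm at the knob, which is 0.6 mm at the jaw. I then closed again in steps of 0.4–0.6 mm. The wheel turned freely at 8.0 N, and I stopped at 18 N, about 27 N of squeeze. On release the wheel's own friction should hold about 20 N or more.
- **Last checks:** The knob stands at about 74 degrees, so it turned about 1.3 rad from its start and did not spring back. The box lies between cork and fence with no visible gap or damage. The wrist force is about zero with the gripper open and clear of everything.
- **Not verified:** I had no direct reading of the final squeeze; it is worked out from the knob force and friction. That the box was not overstressed during the overshoot is also only an estimate.

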